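Slide the loaded logger tray into the open bay of the docking reader

ROBOT

A 7-joint arm with a two-finger parallel gripper is mounted at the origin on a cart in front of the work surface, level with it; the furniture and walls round the work are solid. World frame = base frame: x ahead of the robot, y to its left, z up, the work surface at z = 0. Lengths are in m, angles in rad, forces in N, time in s.
With the tool pointing down it reaches from about 0.4 to 0.85 m from the base axis. Payload 10.4 kg.
Tool frame: the origin (TCP) lies between the finger pads; the fingertips stand 19 mm ahead of it and the grasp point (between the pads) is the TCP (manip.tips_ahead is the distance from the TCP to the fingertips, in m); z points along the fingers, y is the line along which they close (so a half turn about z gives the same grasp; the last joint's range is limited). The gripper opens to 85 mm and grips with 20 to 120 N. Pads are 22 mm wide; open, the fingers measure 114 mm over their backs; the gripper's body (76 mm by 85 mm) begins 54 mm behind the grasp point. The pads swing forward as they close: fully open they stand 13 mm farther back than shut.
Start: joints at [-1.366, 0.332, -0.065, 1.46, 0.022, 1.35, -0.088], TCP at [0.141, 0.609, 0.25] pointing down, gripper open.
Joint ranges: [-2.6, 2.6], [-0.5, 2.12], [-1.47, 1.34], [0.16, 2.42], [-1.27, 4.41], [0.06, 2.06], [-2.6, 2.6]. Speed limits (rad/s): [2.22, 2.22, 2.79, 2.79, 3.14, 3.14, 3.14].

INTERFACE

Orientations are given as a unit quaternion [x, y, z, w].
In Python, from workcell import manip, viewer gives the robot as it stands.
- The arm moves only by the tool arm_command, never from a script. Its argument "series" is text: rows parted by semicolons, each of 5 numbers parted by spaces: the closure, from 0 (fully open) to 1 (shut), then the shift along the tool's x, y, z normalised to -1 to 1, where 1 is 0.4 m, then the turn about the tool's z normalised to -1 to 1, where 1 is 180 degrees. In form: jaw tx ty tz spin; .... A call has exactly 10 rows; each row shifts and turns the commanded pose from where the row before left it, along the tool's axes as they then stand; what a row does not reach is not made up. A row lasts 1/8 s, in which the tool goes at most 62.5 mm and 10.7 degrees, less where a joint would pass 70% of its speed; a pose out of reach is approached as far as the arm can. A call with a number of a shift or a turn outside -1 to 1 is refused whole. A call with a gripper value outside its range is refused whole. The fingers move at their own pace and stop on an object; "newtons" is the grip in N (left out, the last holds). Time passes only in rows, so rows that do not move let the fingers close, or fill a call up. It gives the time, the measured TCP pose, the force, the opening and the grip force at its end, in the units of the state.
- manip.get_obs(): the state, without advancing time (a new reading comes with each control period).
- viewer.camera(name): name is "scene" or "top"; returns a dict with "pixels" (384x512x3 uint8, red, green, blue), "intrinsics" (3x3 intrinsics, pixels), "extrinsics" (4x4, takes a point from world to camera coordinates). Camera axes: x right, y up, looking along -z (the intrinsics and any distortion apply to the point x, -y, -z); pixel columns grow to the right and rows downward; lengths in m; the calibration is good to about 2 mm. A picture is of the moment at which its call begins. There is no depth.
- manip.hand_in(): hands the job in; it is judged then, once.
The state is a dict: "clock": time; "joint_pos": joint angles; "joint_velocities": joint speeds; "tau": joint torques, N m; "position": TCP position; "ee_rot": TCP orientation; "ft_force": force on the tool from outside, world axes, zero at the start; "torque": the same for the moment, N m; "grip_width": opening from 0.0 (shut) to 1.0 (fully open); "grasp_force": force on a finger pad.
Only numpy, scipy, OpenCV 4.12 (cv2) and the standard library are available. Lean on these libraries where they do the work, as an engineer would, in place of code of your own. Each camera call takes 0.05 s, during which the arm holds its last target. There are 200 camera calls.

TASK

Take the loose tray with the two temperature loggers by its black grip and slide it into the open bay of the grey two-bay docking reader (the other bay is closed by a plate), fully home against the contact block at the back. Keep the loggers lying in the tray on the way, and let go.

Things in the scene. Friction and masses are not known exactly. Their poses are not given: they have to be found in the camera images.
- tray: loose aluminium tray to be loaded: pan 112 (x) x 124 (y) x 20 high, walls and floor 3 thick, flanges along the top of both sides (136 over them, 3 thick), black bar grip sticking out 60 from the middle of its -x end (24 wide in y, 12 to 38 above the underside). Origin: centre of the pan's underside; x points away from the grip, z up. 0.25 kg empty, on the bench.
- tray_grip (a point): on the tray's grip, 94 behind the tray's origin (38 out from the pan's end, 22 from the grip's free end), 27 above the underside; a good place to pinch its 24 mm width. Axes as the tray's.
- tray_back (a point): middle of the lower edge of the tray's leading (+x) end, the end that meets the contact block. Axes as the tray's.
- logger_0: temperature logger lying in the tray, pale flat case 86 (x) x 52 (y) x 22 high, 0.08 kg. Origin: centre of its underside, on the tray's floor (3 above the tray's origin).
- logger_1: the second temperature logger, beside the first one in the tray, same size and axes.
- reader: grey docking reader, fixed, 344 wide (y), 200 high. Origin: on the bench, mid-width, in the plane of the bay mouths; x points into the bays, y left. Bays at bench level centred at y = +82 and -82; the tray slides on the bench itself. A hood overhangs the mouths by 40 (to x = -40), from 130 to 200 above the bench: a tool pushing the grip home must lean back by 30 to 45 degrees.
- open_bay: the open bay (left or right one): 112 deep to the black contact block, 45 high. Pan runs between runners 132 apart (14 high), flanges between walls 144 apart and under lips 26 above the bench; the first 18 mm flare by 9 a side. Origin: on the bench in mid-bay, where the tray's origin comes when home; x points into the bay.
- bay_mouth (a point): middle of the open bay's mouth, on the bench, 56 before the bay's origin. Axes as the bay's.
- bay_stop (a point): middle of the contact block's front face, on the bench, 56 beyond the bay's origin; the tray's leading end comes to rest against it. Axes as the bay's.
- blank_plate: flat aluminium blanking plate, 156 wide, 46 high, 3 thick, screwed over the mouth of the other bay (fixed). Origin: on the bench in the middle of the bay that it closes, 60 behind its front face; axes as the reader's.

How it is judged:
At the end, for the whole second after the job is handed in: The tray stands level (within 3 degrees) on the bench in the open bay, in line with it (within 4.5 degrees, 10 mm sideways), its leading end within 6 mm of the contact block, at rest; both loggers lie flat in it (x of tray_back in the frame of bay_stop between -0.006 and 0.004 m and y of tray_back in the frame of bay_stop between -0.01 and 0.01 m and height (world z) of tray below 0.004 m and angle between tray's own z axis and vertical below 0.05 rad and angle between the x axis of tray and the x axis of open_bay, either way round below 0.08 rad and linear speed of tray below 0.01 m/s and x of logger_0 in the frame of tray between -0.03 and 0.03 m and y of logger_0 in the frame of tray between -0.05 and 0.05 m and z of logger_0 in the frame of tray between -0.002 and 0.012 m and angle between each of logger_0, logger_1's own z axis and vertical below 0.15 rad and x of logger_1 in the frame of tray between -0.03 and 0.03 m and y of logger_1 in the frame of tray between -0.05 and 0.05 m and z of logger_1 in the frame of tray between -0.002 and 0.012 m); the robot touches nothing.
It fails at once if a logger comes out of the tray or is tipped by more than 35 degrees (distance between any of logger_0, logger_1 and tray above 0.075 m or angle between any of logger_0, logger_1's own z axis and vertical above 0.61 rad).
It also fails if it takes over 58 s, if anything falls off the work surface, if the arm or the gripper's body presses on something with over 40 N, if the wrist force passes 120 N, or if a joint passes its speed limit or range.

## Working session

There is one attempt and no reset: what is moved stays moved. The work goes in short steps, Python scripts to look and compute and a tool call to move; the robot and the scene stay as the last step left them, time stands still between calls to the robot, and variables do not carry over. Pictures are saved under pics/ and viewed, at most 10 in all, crops included, and the job is handed in when it is done.

Besides the shell and the picture viewer there is one more tool, called after ">>>" by a JSON object that holds its "op" and its "data". arm_command: Moves the arm, as the interface text tells. Scaled input: -1 to 1 covers 0.4 m each way for a shift and 180 degrees each way for a turn. Its arguments: {"type":"object","properties":{"series":{"type":"string"},"newtons":{"type":"number"}},"required":["series"]}

```bash
mkdir -p pics; ls; python3 - <<'E'
from workcell import manip, viewer
import cv2,numpy as np
o=manip.get_obs();print(o)
for n in("scene","top"):
    c=viewer.camera(n);cv2.imwrite(f"pics/{n}0.png",c["pixels"][:,:,::-1]);print(n,c["intrinsics"],c["extrinsics"],[k for k in c])
E
```

```text
pics
{'clock': 0.0, 'joint_pos': array([-1.36559794,  0.33290927, -0.06467852,  1.4609862 ,  0.02157373,
        1.34990363, -0.08848234]), 'joint_velocities': array([ 3.27173142e-04,  9.53596764e-04, -2.16924666e-05, -3.43700864e-04,
       -3.82849801e-04, -2.05026606e-03, -1.11906613e-03]), 'tau': array([-1.92490515e-04, -6.25442934e+01,  4.87163581e-02, -3.91613889e+01,
        1.59994955e-02,  9.94889473e-03, -1.28832891e-07]), 'position': array([0.14107197, 0.60849093, 0.24947107]), 'ee_rot': array([ 1.13646337e-01,  9.93520980e-01, -7.53755108e-04, -5.97157254e-05]), 'ft_force': array([0.48870876, 0.1965481 , 0.03614557]), 'torque': array([ 0.03216581, -0.0023227 , -0.04209316]), 'grasp_force': 0.0, 'grip_width': 0.9968024996674409}
scene [[475.03818474   0.         250.63225555]
 [  0.         475.03818474 189.45098537]
 [  0.           0.           1.        ]] [[ 0.94787541 -0.31841688  0.01195407 -0.61229083]
 [ 0.14722726  0.47092589  0.86980051 -0.12558636]
 [-0.28258865 -0.82270255  0.49325872 -1.07801285]
 [ 0.          0.          0.          1.        ]] ['pixels', 'intrinsics', 'extrinsics']
top [[408.2679775    0.         250.05686345]
 [  0.         408.2679775  192.32001349]
 [  0.           0.           1.        ]] [[ 0.43115796 -0.90216554 -0.01414763 -0.28761607]
 [ 0.71826073  0.3336929   0.61053303 -0.46353682]
 [-0.54608089 -0.27339786  0.79186442 -0.83398265]
 [ 0.          0.          0.          1.        ]] ['pixels', 'intrinsics', 'extrinsics']
```

View pics/scene0.png

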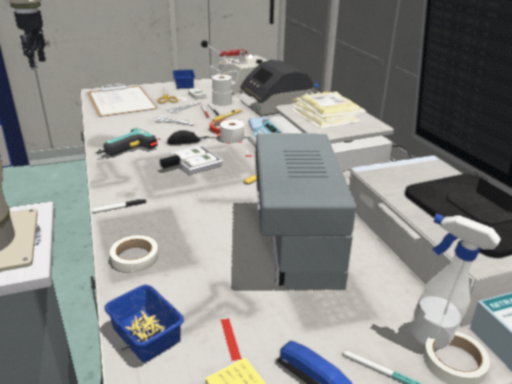

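View pics/top0.png

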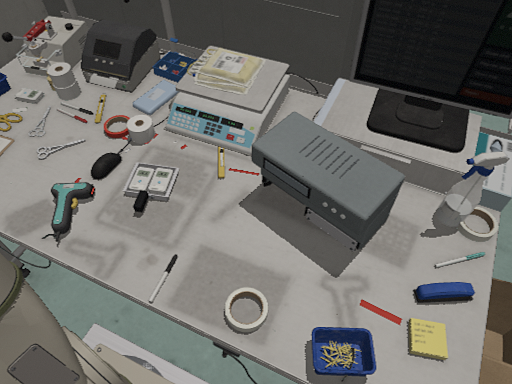

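The scene view shows the tray at about (195,160) and the reader at (305,200). In the top view the tray is at (152,182) with its grip at (141,202). The reader's front faces lower-left, and the open bay looks to be the left one. I'll zoom in on both.

```bash
python3 - <<'E'
import cv2,numpy as np
t=cv2.imread("pics/top0.png")
a=cv2.resize(t[150:222,105:205],None,fx=8,fy=8,interpolation=cv2.INTER_CUBIC)
cv2.imwrite("pics/tz1.png",a)
b=cv2.resize(t[105:255,230:410],None,fx=4,fy=4,interpolation=cv2.INTER_CUBIC)
cv2.imwrite("pics/tz2.png",cv2.convertScaleAbs(b,alpha=1.5,beta=20))
E
```

```text
(no output)
```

View pics/tz1.png

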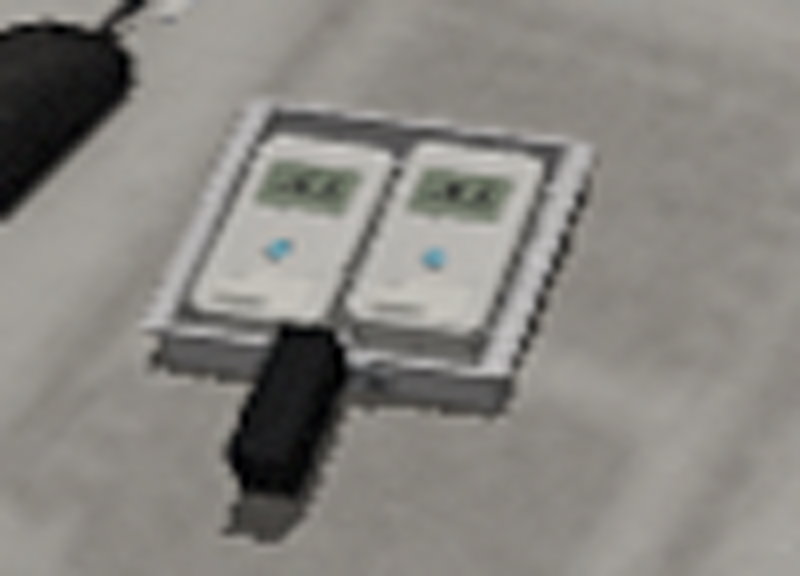

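View pics/tz2.png

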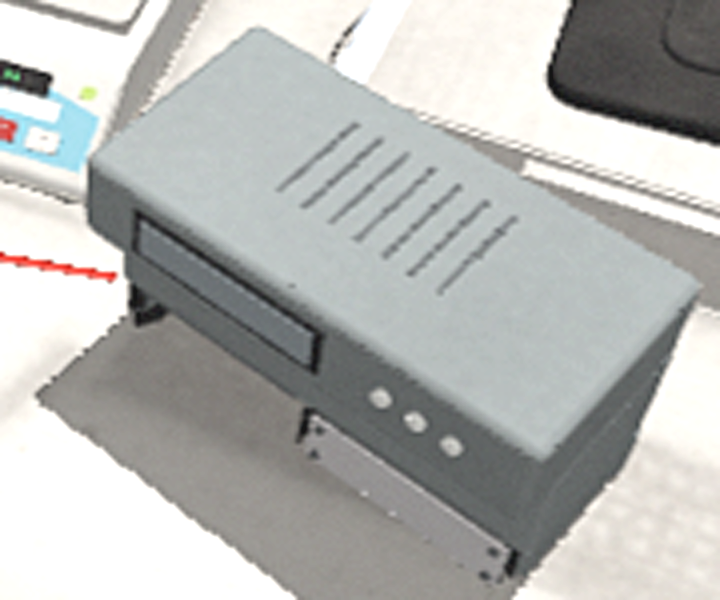

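The right bay (crop 2, plate at about (405,495)) is closed, so the open bay is the left one, at y=+82. I'll fit planar poses from the corner pixels.

```bash
cat > h.py <<'E'
import numpy as np
from scipy.optimize import least_squares
def proj(c,P):
    P=np.atleast_2d(P);q=P@c["extrinsics"][:3,:3].T+c["extrinsics"][:3,3]
    q=q*[1,-1,-1];p=q@c["intrinsics"].T;return p[:,:2]/p[:,2:]
def T(pose,L):
    x,y,a=pose;L=np.atleast_2d(L);C,S=np.cos(a),np.sin(a)
    return np.c_[x+C*L[:,0]-S*L[:,1],y+S*L[:,0]+C*L[:,1],L[:,2]]
def fit(obs,x0): # obs list of (cam,local pts,pix)
    f=lambda p:np.concatenate([(proj(c,T(p,L))-u).ravel() for c,L,u in obs])
    r=least_squares(f,x0,loss="soft_l1");return r.x,r.fun.reshape(-1,2) if 0 else f(r.x).reshape(-1,2)
def unproj(c,uv,z):
    R=c["extrinsics"][:3,:3];t=c["extrinsics"][:3,3];o=-R.T@t
    d=np.linalg.solve(c["intrinsics"],[uv[0],uv[1],1])*[1,-1,-1];d=R.T@d
    return o+d*(z-o[2])/d[2]
E
python3 - <<'E'
from h import *;from workcell import viewer;import cv2,pickle
t=viewer.camera("top");s=viewer.camera("scene");pickle.dump((t,s),open("cams.pkl","wb"))
cr=lambda l,f,o:(np.array(l)+.5)/f-.5+o
tp=cr([(258,100),(595,145),(505,375),(150,330),],8,(105,150))
TL=[(.056,.068,.02),(.056,-.068,.02),(-.056,-.068,.02),(-.056,.068,.02)]
p=[unproj(t,u,.02) for u in tp];print(np.round(p,3))
d=p[0]-p[3];m=np.mean(p,0);pt,r=fit([(t,TL,tp)],[m[0],m[1],np.arctan2(d[1],d[0])]);print("tray",pt,np.degrees(pt[2]),r.round(1).tolist())
rp=cr([(90,160),(543,460)],4,(230,105));p=[unproj(t,u,.2) for u in rp]
d=p[0]-p[1];print(np.round(p,3),np.linalg.norm(d));a=np.arctan2(-d[0],d[1])
m=np.mean(p,0)+.04*np.array([np.cos(a),np.sin(a),0])
pl=cr([(308,410),(515,548)],4,(230,105))
pr,r=fit([(t,[(-.04,.172,.2),(-.04,-.172,.2),(-.004,-.004,.046),(-.004,-.16,.046)],np.r_[rp,pl])],[m[0],m[1],a]);print("reader",pr,np.degrees(pr[2]),r.round(1).tolist())
bo=T(pr,[(.056,.082,0)])[0];print("bay",bo)
# overlay
S=3
out=[]
for c,box,n in((t,(100,90,420,270),"t"),(s,(140,120,380,300),"s")):
    im=cv2.resize(c["pixels"][:,:,::-1],None,fx=S,fy=S,interpolation=cv2.INTER_CUBIC)
    def poly(pose,L,col):cv2.polylines(im,[np.int32((proj(c,T(pose,L))+.5)*S*16)],True,col,1,cv2.LINE_AA,4)
    poly(pt,TL,(0,0,255));poly(pt,[(.056,.062,0),(.056,-.062,0),(-.056,-.062,0),(-.056,.062,0)],(0,255,0))
    poly(pt,[(-.056,.012,.038),(-.116,.012,.038),(-.116,-.012,.038),(-.056,-.012,.038)],(255,255,0))
    poly(pr,[(-.04,.172,.2),(-.04,-.172,.2),(-.04,-.172,.13),(-.04,.172,.13)],(0,0,255))
    poly(pr,[(-.004,-.004,.046),(-.004,-.16,.046),(-.004,-.16,0),(-.004,-.004,0)],(0,255,0))
    poly(pr,[(0,.172,0),(0,-.172,0),(0,-.172,.13),(0,.172,.13)],(255,0,255))
    x0,y0,x1,y1=box;out.append(im[y0*S:y1*S,x0*S:x1*S])
cv2.imwrite("pics/ov_t.png",out[0][:, :][:, :]) if 0 else None
w=800
a=cv2.resize(out[0],(533,300));b=out[1]
cv2.imwrite("pics/ov.png",cv2.resize(out[0],(800,450)));cv2.imwrite("pics/ovs.png",out[1])
E
```

```text
[[0.595 0.346 0.02 ]
 [0.63  0.218 0.02 ]
 [0.524 0.19  0.02 ]
 [0.487 0.317 0.02 ]]
tray [0.55916458 0.26765982 0.2642147 ] 15.138387364374292 [[-0.5, -0.2], [0.5, -0.2], [0.5, 0.6], [-0.6, -0.3]]
[[ 0.65  -0.017  0.2  ]
 [ 0.549 -0.336  0.2  ]] 0.33468653389249714
reader [ 0.64090843 -0.1858801  -0.30730741] -17.607417631363795 [[-1.8, -2.1], [0.9, -0.3], [1.7, 0.7], [-1.1, 0.4]]
bay [ 0.71908937 -0.1246613   0.        ]
```

View pics/ovs.png

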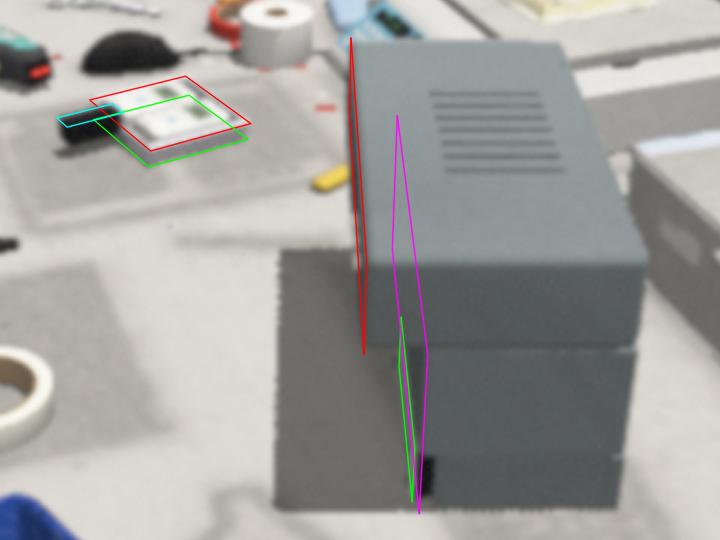

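View pics/ov.png

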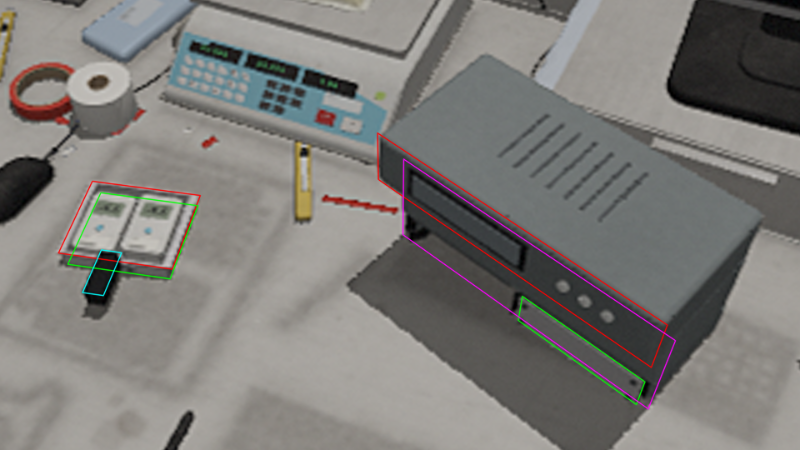

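Tray overlay fits to about 1 px. The reader is off by up to 3 px because its hood corners are rounded, so I'll refit it using both cameras. The move keeps the tool vertical. The plan is to drag the tray partway in by the grip, then release it. Then I spin 90° and push the grip's end with the back of the open forward finger, which keeps the body clear of the hood.

```bash
cat >> h.py <<'E'
def plan(obs,goal,yaw_y,n=1):
    """tool-frame delta to world goal & tool-y azimuth (deg, mod 180)"""
    from scipy.spatial.transform import Rotation as Ro
    R=Ro.from_quat(obs["ee_rot"]).as_matrix();d=R.T@(np.array(goal)-obs["position"])
    az=np.degrees(np.arctan2(R[1,1],R[0,1]));w=(yaw_y-az+90)%180-90
    return np.round(d/.4,4),"az",round(az,1),"spin(tool z down)",round(-w/180,4),"world turn",round(w,1)
E
python3 - <<'E'
from h import *;from workcell import manip;import pickle
t,s=pickle.load(open("cams.pkl","rb"))
cr=lambda l,f,o:(np.array(l)+.5)/f-.5+o
A=(t,[(-.038,.169,.199),(-.038,-.169,.199),(-.004,-.004,.046),(-.004,-.16,.046),(-.004,-.16,.0)],cr([(90,160),(543,460),(308,410),(515,548),(497,583)],4,(230,105)))
B=(s,[(-.038,-.169,.199),(-.038,.169,.199),(-.04,-.172,.13),(0,-.172,0)],cr([(357,262),(351,41),(366,347),(418,508)],3,(140,120)))
for o in([A],[B],[A,B]):
    p,r=fit(o,[.64,-.186,-.307]);print(p,np.degrees(p[2]),"bay",T(p,[(.056,.082,0)])[0].round(4),r.round(1).tolist())
for n,u in dict(knife1=(220,150),knife2=(221,177),red1=(230,169),red2=(262,173),pen1=(175,256),pen2=(152,300),tape=(245,285),mouse=(105,165),gun=(90,190)).items():print(n,unproj(t,u,0).round(3))
pt=[.5592,.2677,.2642];g=T(pt,[(-.098,0,.027)])[0];print(g);print(plan(manip.get_obs(),g,np.degrees(pt[2])+90))
E
```

```text
[ 0.63987774 -0.18550905 -0.29678107] -17.004302805462707 bay [ 0.7174 -0.1235  0.    ] [[-1.0, -1.0], [0.5, -1.5], [1.4, 1.0], [-0.9, 0.3], [0.1, 0.6]]
[ 0.64112214 -0.18248082 -0.30449027] -17.44600736548809 bay [ 0.7191 -0.121   0.    ] [[3.6, -2.5], [-0.0, -1.1], [-1.2, 1.3], [-0.2, 0.5]]
[ 0.64025405 -0.18524879 -0.30232131] -17.321734936224725 bay [ 0.7181 -0.1236  0.    ] [[-0.9, -1.3], [0.1, -1.4], [1.4, 0.8], [-1.2, 0.4], [-0.1, 0.7], [3.9, -1.6], [-0.2, -0.6], [-1.0, 2.3], [0.1, 1.4]]
knife1 [0.762 0.151 0.   ]
knife2 [0.665 0.095 0.   ]
red1 [0.704 0.085 0.   ]
red2 [ 0.731 -0.009  0.   ]
pen1 [0.378 0.078 0.   ]
pen2 [0.252 0.065 0.   ]
tape [ 0.383 -0.122 -0.   ]
mouse [0.557 0.443 0.   ]
gun [0.459 0.422 0.   ]
[0.46460043 0.24210856 0.027     ]
(array([-0.9948, -0.7097,  0.5577]), 'az', np.float64(76.9), 'spin(tool z down)', np.float64(-0.1566), 'world turn', np.float64(28.2))
```

>>> {"op": "arm_command", "data": {"series": "0 -0.0995 -0.071 0.015 0; 0 -0.0995 -0.071 0.015 0; 0 -0.0995 -0.071 0.015 0; 0 -0.0995 -0.071 0.015 0; 0 -0.0995 -0.071 0.015 0; 0 -0.0995 -0.071 0.015 0; 0 -0.0995 -0.071 0.015 0; 0 -0.0995 -0.071 0.015 0; 0 -0.0995 -0.071 0.015 0; 0 -0.0995 -0.071 0.015 0", "newtons": 80}}

```text
clock: 1.45
position: [0.4655, 0.2411, 0.1902]
ee_rot: [0.114, 0.994, 0.0, 0.0]
ft_force: [0.7, 1.4, -0.6]
grip_width: 1.003
grasp_force: 0.0
```

>>> {"op": "arm_command", "data": {"series": "0 0 0 0 -0.0392; 0 0 0 0 -0.0392; 0 0 0 0 -0.0392; 0 0 0 0 -0.039; 0 0 0 0 0; 0 0 0 0.03 0; 0 0 0 0.03 0; 0 0 0 0.03 0; 0 0 0 0.03 0; 0 0 0 0 0"}}

```text
clock: 2.7
position: [0.4642, 0.242, 0.1411]
ee_rot: [-0.132, 0.991, -0.0, -0.001]
ft_force: [-0.3, 0.0, 1.1]
grip_width: 1.0
grasp_force: 0.0
```

```bash
python3 - <<'E'
from h import *;from workcell import manip,viewer;import cv2
o=manip.get_obs();print(o["position"],o["joint_pos"].round(2),o["clock"]);print(plan(o,[.4646,.2421,.027],105.1))
t=viewer.camera("top");cv2.imwrite("pics/a.png",cv2.resize(t["pixels"][130:240,80:230,::-1],None,fx=5,fy=5,interpolation=cv2.INTER_CUBIC))
E
```

```text
[0.4641546 0.241978  0.1411014] [-0.77  0.2   0.23  1.87 -0.05  1.08  1.31] 2.7
(array([-1.700e-03,  2.000e-04,  2.853e-01]), 'az', np.float64(105.1), 'spin(tool z down)', np.float64(0.0001), 'world turn', np.float64(-0.0))
```

View pics/a.png

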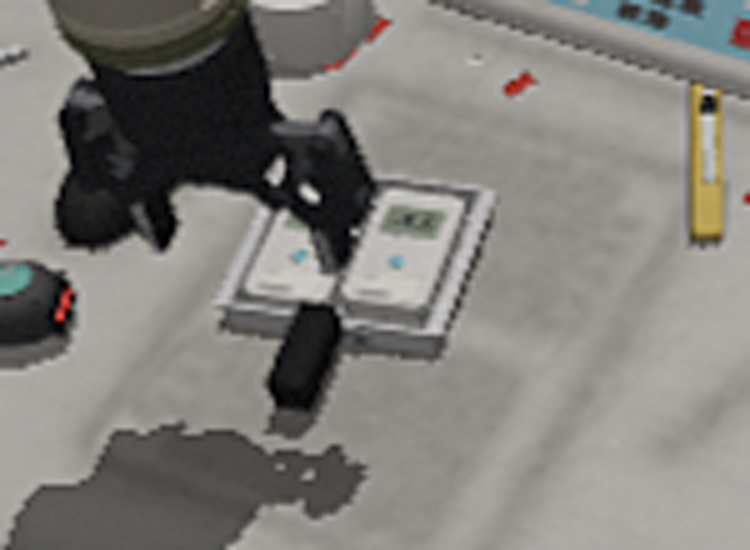

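The tool is aligned over the grip (grip in the crop at about (305,355), fingers straddling above it). Next: descend and close.

>>> {"op": "arm_command", "data": {"series": "0 0 0 0.055 0; 0 0 0 0.055 0; 0 0 0 0.055 0; 0 0 0 0.055 0; 0 0 0 0.04 0; 0 0 0 0.02 0; 1 0 0 0 0; 1 0 0 0 0; 1 0 0 0 0; 1 0 0 0 0", "newtons": 60}}

```text
clock: 4.0
position: [0.465, 0.2428, 0.0311]
ee_rot: [-0.132, 0.991, 0.0, 0.0]
ft_force: [-1.8, 0.9, 5.7]
grip_width: 0.272
grasp_force: 59.3
```

>>> {"op": "arm_command", "data": {"series": "1 0 0 0 0; 1 0 0 0 0; 1 0 0 0 0; 1 0 0 0 0; 1 0 0 0 0; 1 0 0 0 0; 1 0 0 0 0; 1 0 0 0 0; 1 0 0 0 0; 1 0 0 0 0"}}

```text
clock: 5.25
position: [0.465, 0.2428, 0.031]
ee_rot: [-0.132, 0.991, 0.0, 0.0]
ft_force: [-1.6, 0.2, 4.8]
grip_width: 0.266
grasp_force: 59.3
```

```bash
python3 - <<'E'
from h import *;from workcell import manip
o=manip.get_obs();print(o["position"],o["ft_force"],o["grip_width"],o["grasp_force"],o["clock"])
R=[.64,-.1847,np.radians(-17.3)]
for off in(.175,):
    g=T(R,[(.056-off-.098,.082,.027)])[0];print(g)
    for w in([.44,.08,.027],g):print(w,plan(o,w,72.7))
E
```

```text
[0.46501003 0.24279945 0.03103444] [-1.59423037  0.19686413  4.79131007] 0.2660119723928147 59.31104779243469 5.25
[ 0.45720165 -0.04187927  0.027     ]
[0.44, 0.08, 0.027] (array([ 0.1668, -0.3765,  0.0097]), 'az', np.float64(105.2), 'spin(tool z down)', np.float64(0.1803), 'world turn', np.float64(-32.5))
[ 0.45720165 -0.04187927  0.027     ] (array([ 0.2049, -0.6819,  0.0094]), 'az', np.float64(105.2), 'spin(tool z down)', np.float64(0.1803), 'world turn', np.float64(-32.5))
```

>>> {"op": "arm_command", "data": {"series": "1 0 0 -0.005 0; 1 0.010 -0.02 0 0; 1 0.0185 -0.042 0 0; 1 0.0185 -0.042 0 0; 1 0.0185 -0.042 0 0; 1 0.0185 -0.042 0 0; 1 0.0185 -0.042 0 0; 1 0.0185 -0.042 0 0; 1 0.0185 -0.042 0 0; 1 0.0185 -0.042 0 0"}}

```text
clock: 6.5
position: [0.4407, 0.0872, 0.0323]
ee_rot: [-0.132, 0.991, 0.0, 0.0]
ft_force: [-0.0, 0.1, -4.4]
grip_width: 0.269
grasp_force: 58.8
```

>>> {"op": "arm_command", "data": {"series": "1 0.007 -0.04 0 0; 1 0.0045 -0.04 0 0; 1 0.0045 -0.04 0 0; 1 0.0045 -0.04 0 0; 1 0.0045 -0.04 0 0; 1 0.0045 -0.04 0 0; 1 0.0045 -0.04 0 0; 1 0.0045 -0.03 0 0; 1 0.002 -0.015 0 0; 1 0 0 0 0"}}

```text
clock: 7.75
position: [0.4592, -0.0415, 0.0323]
ee_rot: [-0.132, 0.991, 0.0, -0.0]
ft_force: [-1.2, 1.0, -4.6]
grip_width: 0.267
grasp_force: 58.9
```

>>> {"op": "arm_command", "data": {"series": "1 0 0 0 0.01; 1 0 0 0 0.02; 1 0 0 0 0.025; 1 0 0 0 0.025; 1 0 0 0 0.025; 1 0 0 0 0.025; 1 0 0 0 0.025; 1 0 0 0 0.0153; 1 0 0 0 0.01; 1 0 0 0 0"}}

```text
clock: 9.0
position: [0.4592, -0.041, 0.0323]
ee_rot: [0.15, 0.989, 0.0, -0.0]
ft_force: [-1.2, 0.2, -3.7]
grip_width: 0.272
grasp_force: 58.9
```

```bash
python3 - <<'E'
from h import *;from workcell import manip,viewer;import cv2
o=manip.get_obs();print(o["position"],o["ft_force"],o["grip_width"],o["grasp_force"],o["clock"],o["joint_pos"].round(2))
R=[.64,-.1847,np.radians(-17.3)];g=T(R,[(.056-.175-.098,.082,.029)])[0];print(plan(o,g,72.7))
a=np.radians(plan(o,g,72.7)[2]-90);p=o["position"];pt=[p[0]+.098*np.cos(a),p[1]+.098*np.sin(a),a];print("tray pred",pt)
c=viewer.camera("top");S=4
im=cv2.resize(c["pixels"][:,:,::-1],None,fx=S,fy=S,interpolation=cv2.INTER_CUBIC)
def poly(pose,L,col):cv2.polylines(im,[np.int32((proj(c,T(pose,L))+.5)*S*16)],True,col,1,cv2.LINE_AA,4)
poly(pt,[(.056,.068,.02),(.056,-.068,.02),(-.056,-.068,.02),(-.056,.068,.02)],(0,0,255))
poly(R,[(0,.154,0),(0,.01,0),(0,.01,.026),(0,.154,.026)],(255,0,255))
poly(R,[(-.004,-.004,.046),(-.004,-.16,.046),(-.004,-.16,0),(-.004,-.004,0)],(0,255,0))
poly(R,[(-.15,.082,0),(0.0,.082,0)],(255,255,0))
cv2.imwrite("pics/b.png",im[130*S:270*S,180*S:375*S])
E
```

```text
[ 0.45921145 -0.04099766  0.0322802 ] [-1.15898535  0.24458001 -3.68190637] 0.27163410120993925 58.92677307128906 9.0 [-0.44  0.25  0.47  2.12 -0.15  0.81  1.39]
(array([ 0.0041, -0.0036,  0.0082]), 'az', np.float64(72.7), 'spin(tool z down)', np.float64(-0.0), 'world turn', np.float64(0.0))
tray pred [np.float64(0.5527780130629258), np.float64(-0.07014039448082224), np.float64(-0.301941960595019)]
```

View pics/b.png

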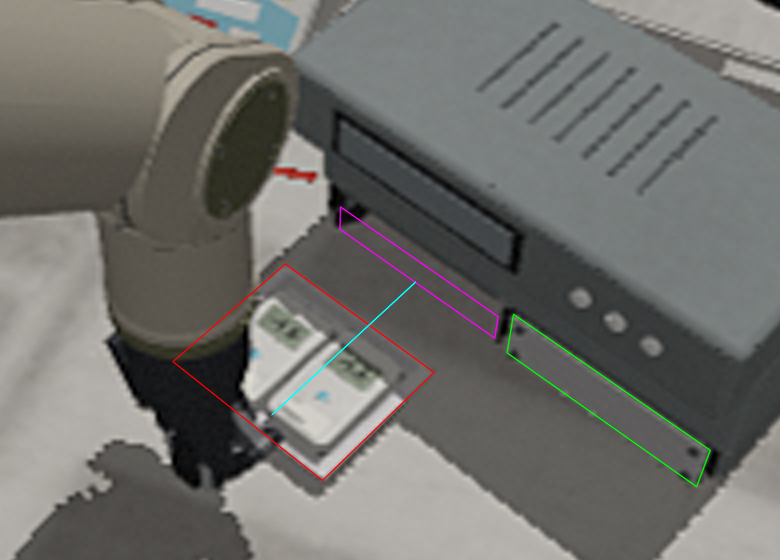

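Prediction and picture agree: the tray outline runs (285,265)–(435,375)–(322,480), and the mouth spans (340,215)–(498,330). I'll insert about 27 mm past the mouth at a lower grip force.

>>> {"op": "arm_command", "data": {"series": "1 0 -0.0036 0.004 0; 1 -0.022 0 0 0; 1 -0.025 0 0 0; 1 -0.025 0 0 0; 1 -0.025 0 0 0; 1 -0.025 0 0 0; 1 -0.015 0 0 0; 1 -0.015 0 0 0; 1 -0.015 0 0 0; 1 0 0 0 0", "newtons": 30}}

```text
clock: 10.3
position: [0.5227, -0.0624, 0.0311]
ee_rot: [0.15, 0.989, 0.0, -0.0]
ft_force: [-4.4, 2.7, 5.0]
grip_width: 0.269
grasp_force: 60.4
```

>>> {"op": "arm_command", "data": {"series": "1 -0.012 0 0 0; 1 -0.012 0 0 0; 1 -0.012 0 0 0; 1 -0.012 0 0 0; 1 -0.012 0 0 0; 1 -0.012 0 0 0; 1 -0.01 0 0 0; 1 -0.01 0 0 0; 1 0 0 0 0; 1 0 0 0 0"}}

```text
clock: 11.55
position: [0.5575, -0.0733, 0.0311]
ee_rot: [0.15, 0.989, 0.0, -0.0]
ft_force: [-5.8, 2.2, 6.8]
grip_width: 0.267
grasp_force: 60.6
```

```bash
cat > st.py <<'E'
from h import *;from workcell import manip
o=manip.get_obs();p=o["position"];C,S=np.cos(R0:=np.radians(-17.3)),np.sin(R0)
d=p-[.64,-.1847,0];f=o["ft_force"]
print("in reader frame",np.round([C*d[0]+S*d[1],-S*d[0]+C*d[1]-.082,p[2]],4),"F",np.round([C*f[0]+S*f[1],-S*f[0]+C*f[1],f[2]],1),"grip",o["grip_width"],o["grasp_force"],o["clock"],plan(o,p,72.7)[2])
E
python3 st.py
```

```text
in reader frame [-0.1119 -0.0002  0.0311] F [-6.2  0.4  6.8] grip 0.267093659601359 60.55080771446228 11.55 72.7
```

Lateral force is only 0.4 N and the leading end is 42 mm inside. Release, then back off with the fingers straddling the grip.

>>> {"op": "arm_command", "data": {"series": "0 0 0 0 0; 0 0 0 0 0; 0 0 0 0 0; 0 0 0 0 0; 0 0 0 0 0; 0 0 0 0 0; 0 0.03 0 0 0; 0 0.05 0 0 0; 0 0.05 0 0 0; 0 0.05 0 0 0"}}

```text
clock: 12.8
position: [0.4875, -0.0517, 0.0306]
ee_rot: [0.15, 0.989, 0.0, -0.0]
ft_force: [-0.4, -0.2, -0.1]
grip_width: 1.006
grasp_force: 0.0
```

>>> {"op": "arm_command", "data": {"series": "0 0.05 0 0 0; 0 0.03 0 0 0; 0 0 0 -0.06 0; 0 0 0 -0.06 0; 0 0 0 0 0; 0 0 0 0 0.03; 0 0 0 0 0.05; 0 0 0 0 0.05; 0 0 0 0 0.05; 0 0 0 0 0.05"}}

```text
clock: 14.05
position: [0.4578, -0.0426, 0.0779]
ee_rot: [0.493, 0.87, -0.0, -0.0]
ft_force: [-0.3, 0.4, -0.0]
grip_width: 0.998
grasp_force: 0.0
```

>>> {"op": "arm_command", "data": {"series": "0 0 0 0 0.05; 0 0 0 0 0.05; 0 0 0 0 0.05; 0 0 0 0 0.05; 0 0 0 0 0.05; 0 0 0 0 0.02; 0 0 0 0 0; 0 0 0 0.06 0; 0 0 0 0.055 0; 0 0 0 0 0"}}

```text
clock: 15.3
position: [0.457, -0.0428, 0.0313]
ee_rot: [0.805, 0.593, -0.002, -0.001]
ft_force: [-0.1, -0.3, 1.0]
grip_width: 1.001
grasp_force: 0.0
```

```bash
python3 st.py; python3 - <<'E'
from h import *;from workcell import viewer,manip;import cv2
o=manip.get_obs();g=T([.64,-.1847,np.radians(-17.3)],[(-.130-.057,.082,.030)])[0];print(plan(o,g,-17.3),o["joint_pos"].round(2))
c=viewer.camera("top");cv2.imwrite("pics/c.png",cv2.resize(c["pixels"][140:270,180:340,::-1],None,fx=4,fy=4,interpolation=cv2.INTER_CUBIC))
E
```

```text
in reader frame [-0.2169 -0.001   0.0313] F [ 0.  -0.3  1. ] grip 1.0012912282880566 0.0 15.3 -17.3
(array([0.0023, 0.0747, 0.0032]), 'az', np.float64(-17.3), 'spin(tool z down)', np.float64(0.0003), 'world turn', np.float64(-0.0)) [-0.59  0.27  0.64  2.13 -0.22  0.81 -0.11]
```

View pics/c.png

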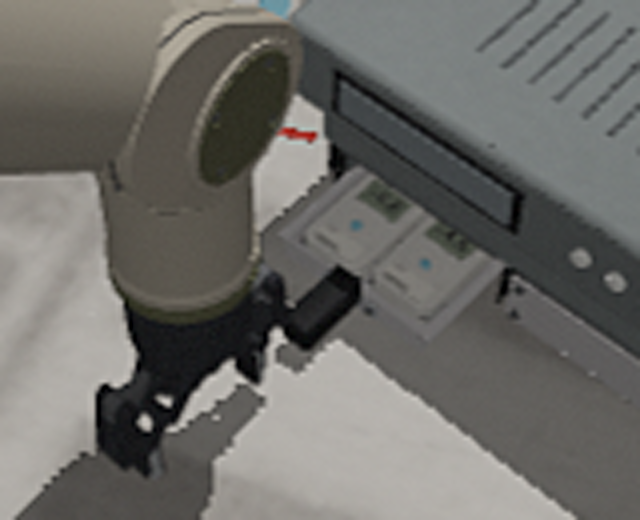

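The tray sits straight in the bay with its grip at (320,305), and the open finger at (262,320) stands behind the grip's end. Push.

>>> {"op": "arm_command", "data": {"series": "0 0.002 0 0.02 0; 0 0 0.03 0 0; 0 0 0.03 0 0; 0 0 0.02 0 0; 0 0 0.02 0 0; 0 0 0.02 0 0; 0 0 0.02 0 0; 0 0 0.02 0 0; 0 0 0.02 0 0; 0 0 0 0 0"}}

```text
clock: 16.6
position: [0.5279, -0.0636, 0.0247]
ee_rot: [0.806, 0.593, -0.0, 0.0]
ft_force: [0.9, -0.2, -0.5]
grip_width: 1.002
grasp_force: 0.0
```

```bash
python3 st.py
```

```text
in reader frame [-0.1431  0.0003  0.0247] F [ 1.   0.1 -0.5] grip 1.002197100394074 0.0 16.6 -17.3
```

>>> {"op": "arm_command", "data": {"series": "0 0 0.01 0 0; 0 0 0.01 0 0; 0 0 0.01 0 0; 0 0 0.01 0 0; 0 0 0.01 0 0; 0 0 0.005 0 0; 0 0 0.003 0 0; 0 0 0.003 0 0; 0 0 0.003 0 0; 0 0 0 0 0"}}

```text
clock: 17.85
position: [0.5512, -0.0706, 0.0246]
ee_rot: [0.805, 0.593, -0.0, -0.001]
ft_force: [-5.4, 1.4, 4.9]
grip_width: 0.999
grasp_force: 2.9
```

```bash
python3 st.py
```

```text
in reader frame [-0.1187  0.0005  0.0246] F [-5.6 -0.3  4.9] grip 0.999212397556917 2.8949343413114548 17.85 -17.3
```

>>> {"op": "arm_command", "data": {"series": "0 0 0.004 0 0; 0 0 0.004 0 0; 0 0 0.004 0 0; 0 0 0.004 0 0; 0 0 0 0 0; 0 0 0 0 0; 0 0 0 0 0; 0 0 0 0 0; 0 0 0 0 0; 0 0 0 0 0"}}

```text
clock: 19.1
position: [0.5535, -0.0713, 0.0242]
ee_rot: [0.805, 0.593, -0.003, -0.004]
ft_force: [-28.4, 8.5, 25.1]
grip_width: 0.996
grasp_force: 15.2
```

```bash
python3 st.py
```

```text
in reader frame [-0.1163  0.0006  0.0242] F [-29.7  -0.3  25.1] grip 0.995618399659124 15.20794166950509 19.1 -17.3
```

The force rose sharply to 30 N with the axis at -0.116 (home predicted at -0.117), so the tray is against the block. Back off and check.

>>> {"op": "arm_command", "data": {"series": "0 0 -0.008 0 0; 0 0 -0.008 0 0; 0 0 -0.02 0 0; 0 0 -0.04 0 0; 0 0 -0.05 0 0; 0 0 -0.05 0 0; 0 0 -0.05 -0.02 0; 0 0 -0.05 -0.05 0; 0 0 -0.05 -0.08 0; 0 0 0 0 0"}}

```text
clock: 20.35
position: [0.4337, -0.0332, 0.0863]
ee_rot: [0.805, 0.593, 0.002, -0.0]
ft_force: [1.4, 0.1, -0.6]
grip_width: 1.001
grasp_force: 0.0
```

```bash
python3 st.py; python3 - <<'E'
from h import *;from workcell import viewer;import cv2
c=viewer.camera("top");S=6
im=cv2.resize(c["pixels"][:,:,::-1],None,fx=S,fy=S,interpolation=cv2.INTER_CUBIC)
im=cv2.convertScaleAbs(im,alpha=1.6,beta=15)
R=[.64,-.1847,np.radians(-17.3)]
for z,col in((.038,(255,255,0)),):
  cv2.polylines(im,[np.int32((proj(c,T(R,[(0,.094,z),(-.06,.094,z),(-.06,.07,z),(0,.07,z)]))+.5)*S*16)],True,col,1,cv2.LINE_AA,4)
cv2.imwrite("pics/d.png",im[160*S:250*S,225*S:340*S])
E
```

```text
in reader frame [-0.242   0.0013  0.0863] F [ 1.3  0.5 -0.6] grip 1.0007996787808 0.0 20.35 -17.3
```

View pics/d.png

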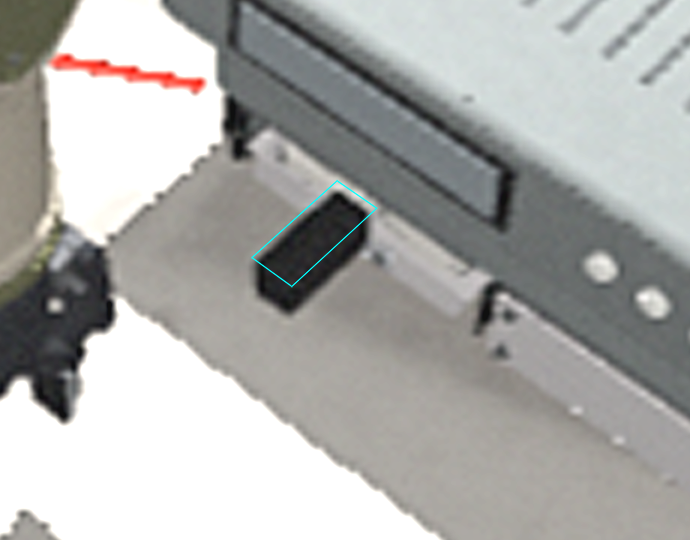

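The grip overlays the home outline to within about 1 px (its end at (270,275)). The tray face is level with the mouth, and the arm is clear. I'm handing it in.

```bash
python3 -c "
from workcell import manip
print(manip.hand_in())"
```

```text
the job is handed in; nothing more can be done
None
```

I slid the tray into the open left bay until it stopped at the contact block, then let go and backed the arm clear. I handed the job in at about 20 s; the hand-in gave no verdict, the last picture and the push force agree with fully home to about 2 mm, and the loggers lay flat when last in view (the hood hid them at the end).

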